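# Seat the tablet carton and slide the pot home on the worktop organiser

## Task

Put the remedies away on the wooden organiser: first lay the small tablet carton flat and square in the felt-lined pocket, lowering it in rather than dropping it, so that it sits down on the felt, and let go of it. Then, without lifting or tipping it, slide the round cream pot along the back fence, keeping it close against the fence all the way, until it is fully home in the corner and touches both the fence and the end stop. Leave the roll-on, the candle and the mug where they are.

Things in the scene. Friction and masses are not known exactly. Their poses are not given: they have to be found in the camera images.
- organiser: Wooden organiser board fixed to the worktop, 210 (its x) x 300 (its y) mm, base 8 mm thick. Origin: centre of its underside; axes level, x towards the fence on its far edge, y along the fence, z up. Back fence: whole far edge, inner face at x = +95 mm, 10 mm thick, top at z = 40 mm. The lane for the pot lies in front of the fence, the pocket in front of the lane; the lane is open at its +y end.
- pocket (a point): Centre of the floor of the felt-lined pocket, at (-60, -75, +8) mm in the organiser's frame, with the organiser's axes. The pocket is a rectangular frame, inside 50 (x) x 99 (y) mm, 14 mm deep, walls 11 mm thick, rim at z = 22 mm above the worktop.
- pot_home (a point): Where the centre of the pot's underside is when the pot touches fence and end stop: (+49.7, -94.7, +8) mm in the organiser's frame. The end stop closes the lane's -y end (the robot's right): inner face at the organiser's y = -140 mm, 10 mm thick, x from -5 to +95 mm, top at z = 40 mm.
- carton: Tablet carton with orange fruits on it, lying on the worktop left of the organiser: 95 mm long (own y), 47 wide (own z; the solid gripped is 44), 36 high as it lies (own x, pointing up). About 0.12 kg. Origin: centre of a long side face (36 x 95 mm), 18 mm above what it lies on; own z points to the other side face. Fits the pocket either way round.
- carton_center (a point): Centre of the carton's solid, 22 mm along its own z from its origin, 18 mm above its underside.
- pot: Round cream pot with a beige lid (fixed on), 91 mm in diameter and 53 mm high, about 0.24 kg, too wide for the gripper. Stands upright on the organiser in the lane, next to the fence, 13 to 19 cm from its home. Pushed from straight behind it slides along the fence; pushed hard at a slant into the fence it can jam. Origin: centre of its underside, z up.
- rollon: Bystander: white roll-on bottle with a red cap, 36x42x106 mm, standing. Origin: centre of its underside.
- candle: Bystander: candle in a glass jar, 76 mm across, 90 mm high, standing behind the fence. Origin: centre of its underside. Above it, from 0.58 m ahead of the robot on and 0.45 m up, hangs a cabinet side panel: an arm that swings across from its start should stay nearer to its base than that.
- mug: Bystander: orange mug, 78x110x101 mm with its handle, standing. Origin: centre of its underside.
Not all that is in view belongs to the job. Leave any purple look-alike of the pot alone. Leave any pink look-alike of the carton alone.

How it is judged:
By the outcome, as a careful person would: the job done as asked, in the order asked, and still so for the second after the job is handed in, with the robot touching nothing.
It also fails if it takes over 67 s, if anything falls off the work surface, if the arm or the gripper's body presses on something with over 40 N, if the wrist force passes 120 N, or if a joint passes its speed limit or range.

## Robot

A 6-joint arm with a two-finger parallel gripper is mounted at the origin on the work surface; the furniture and walls round the work are solid. World frame = base frame: x ahead of the robot, y to its left, z up, the work surface at z = 0. Lengths are in m, angles in rad, forces in N, time in s.
With the tool pointing down it reaches from about 0.35 to 0.725 m from the base axis. Payload 6 kg.
Tool frame: the origin (TCP) lies midway between the tips of the shut fingers; the grasp point (between the pads) lies 19 mm behind it (arm.grip_depth is the distance from the TCP to the grasp point, in m); z points along the fingers, y is the line along which they close (so a half turn about z gives the same grasp; the last joint's range is limited). The gripper opens to 85 mm and grips with 20 to 120 N. Pads are 22 mm wide; open, the fingers measure 114 mm over their backs; the gripper's body (76 mm by 85 mm) begins 54 mm behind the grasp point. The pads swing forward as they close: fully open they stand 13 mm farther back than shut.
Start: joints at [1.596, 0.04, 0.085, 0, -1.615, -0.334], TCP at [0.182, 0.572, 0.231] pointing down, gripper open.
Joint ranges: [-2.56, 2.56], [-1.29, 2.01], [-1.08, 1.49], [-3.29, 1.98], [-2.81, -0.18], [-2.99, 2.99]. Speed limits (rad/s): [2.57, 2.57, 3.01, 3.14, 3.14, 3.14].

## Interface

Orientations are given as a 3x3 rotation matrix whose columns are the frame's x, y, z axes.
In Python, from bench import arm gives the robot as it stands.
- The arm moves only by the shell command python3 -m creep 'ROWS' [FORCE]. ROWS is JSON, a list of rows, each a list of 7 numbers: the opening, from 0 (shut) to 1 (fully open), then the shift along the tool's x, y, z in units of 50 mm (1.0 is 50 mm), then the turn, a rotation vector about the tool's x, y, z in units of 6 degrees (1.0 is 6 degrees). In form: [[gripper, dx, dy, dz, ax, ay, az], ...]. A call has 1 to 12 rows; each row shifts and turns the commanded pose from where the row before left it, along the tool's axes as they then stand; what a row does not reach is not made up. A row lasts 1/10 s, in which the tool goes at most 50 mm and 8.59 degrees, less where a joint would pass 70% of its speed; a pose out of reach is approached as far as the arm can. A call is refused whole if a number of a shift passes 1 or a number of a turn 1, either way. A call with a gripper value outside its range is refused whole. The fingers move at their own pace and stop on an object; FORCE is the grip in N (left out, the last holds). Time passes only in rows, so rows that do not move let the fingers close. It gives the time, the measured TCP pose, the force, the opening and the grip force at its end, in the units of the state.
- arm.read_state(): the state, without advancing time (a new reading comes with each control period).
- arm.read_camera(name): name is "scene" or "top" or "wrist"; returns the picture (400x640x3 uint8, blue, green, red); there is no depth.
- arm.camera_info(name): a dict with "mtx" (3x3 intrinsics, pixels), "extrinsics" (4x4, takes a point from world to camera coordinates). Camera axes: x right, y up, looking along -z (the intrinsics and any distortion apply to the point x, -y, -z); pixel columns grow to the right and rows downward; lengths in m; the calibration is good to about 2 mm. A picture is of the moment at which its call begins: read the wrist's pose just before it. camera_info takes no time and is no camera call; for the wrist camera it gives the pose at the moment of the call.
- arm.finish_job(): hands the job in; it is judged then, once.
Trained networks look in the newest picture that a camera, given by its name, has taken for a name from the list of things; names that differ only in an ending like _2 or _b are one class to them, and where a whole thing is asked for, a point or a joint stands for the part that bears it (a point fixed in the world has none). Each returns a list of dicts, best first, with "conf" (0 to 1); they miss things now and then, are a little off and sometimes report something else, mostly with a low value. They report only what shows in the picture. A call takes as long as a camera call. They do not tell look-alikes from the thing itself.
- arm.regions_of(thing, camera): "pixels" (400x640 bool, what is visible of it) and "position" ([column, row] in pixels, amid what is visible of it).
- arm.spot_point(thing, camera): "position" ([column, row] in pixels: a listed point, or the origin of a listed thing).
The state is a dict: "clock": time; "joints": joint angles; "qd": joint speeds; "effort": joint torques, N m; "ee_pos": TCP position; "tool_rot": TCP orientation; "force": force on the tool from outside, world axes, zero at the start; "wrist_torque": the same for the moment, N m; "grip_width": finger opening in m; "finger_force": force on a finger pad.
Only numpy, scipy, OpenCV 4.12 (cv2) and the standard library are available. Lean on these libraries where they do the work, as an engineer would, in place of code of your own. Each camera call takes 0.05 s, during which the arm holds its last target. There are 200 camera calls.

## Working session

There is one attempt and no reset: what is moved stays moved. The work goes in short steps, Python scripts to look and compute and a shell command to move; the robot and the scene stay as the last step left them, time stands still between calls to the robot, and variables do not carry over. Pictures are saved under pics/ and viewed, at most 11 in all, crops included, and the job is handed in when it is done.

```bash
ls; mkdir -p pics
python3 - <<'E'
from bench import arm
import cv2,numpy as np
s=arm.read_state()
print({k:np.round(v,3).tolist() for k,v in s.items()})
a=arm.read_camera("scene");b=arm.read_camera("top")
cv2.imwrite("pics/s0.png",a);cv2.imwrite("pics/t0.png",b)
for c in("scene","top"):
  i=arm.camera_info(c);print(c,{k:np.round(v,4).tolist() if not isinstance(v,str) else v for k,v in i.items()})
  for t in["carton","pot","organiser","rollon","candle","mug"]:
    print(t,[(np.round(r["position"]).tolist(),round(r["conf"],2),int(r["pixels"].sum())) for r in arm.regions_of(t,c)])
  for t in["carton","carton_center","pot","pocket","pot_home","organiser"]:
    print(t,[(np.round(r["position"],1).tolist(),round(r["conf"],2)) for r in arm.spot_point(t,c)])
E
```

```text
pics
{'clock': 0.0, 'joints': [1.596, 0.041, 0.084, -0.0, -1.615, -0.334], 'qd': [-0.0, -0.001, 0.0, -0.001, 0.0, 0.001], 'effort': [0.001, -36.819, 34.741, 6.932, -0.005, -0.0], 'ee_pos': [0.182, 0.571, 0.23], 'tool_rot': [[0.953, -0.304, -0.0], [-0.304, -0.953, -0.002], [0.0, 0.002, -1.0]], 'force': [-0.193, -0.101, -0.205], 'wrist_torque': [0.028, 0.008, -0.076], 'finger_force': 0.0, 'grip_width': 0.085}
scene {'mtx': [[366.7013, 0.0, 313.1567], [0.0, 366.7013, 203.4598], [0.0, 0.0, 1.0]], 'extrinsics': [[0.8882, -0.459, 0.0215, -0.3501], [0.1685, 0.369, 0.914, -0.1832], [-0.4274, -0.8082, 0.4051, -0.8215], [0.0, 0.0, 0.0, 1.0]]}
carton [([268.0, 190.0], 0.88, 339), ([291.0, 208.0], 0.66, 297)]
pot [([260.0, 219.0], 0.91, 813), ([340.0, 235.0], 0.77, 979)]
organiser [([364.0, 268.0], 0.58, 5996)]
rollon [([336.0, 184.0], 0.55, 267)]
candle [([382.0, 213.0], 0.81, 911)]
mug [([302.0, 172.0], 0.95, 658)]
carton [([297.8, 207.3], 0.81)]
carton_center [([287.4, 202.8], 0.74), ([267.8, 193.7], 0.66)]
pot [([262.3, 228.4], 0.82), ([341.5, 241.2], 0.77)]
pocket [([364.1, 286.0], 0.87)]
p
[... 165 characters left out ...]
0.0, 1.0]], 'extrinsics': [[0.0208, -0.9998, -0.0045, 0.12], [0.9769, 0.0194, 0.2128, -0.4914], [-0.2127, -0.0088, 0.9771, -1.3691], [0.0, 0.0, 0.0, 1.0]]}
carton [([238.0, 226.0], 0.94, 488), ([280.0, 223.0], 0.78, 444)]
pot [([368.0, 211.0], 0.68, 804), ([302.0, 260.0], 0.64, 778)]
organiser []
rollon [([275.0, 162.0], 0.65, 203)]
candle [([351.0, 157.0], 0.79, 597)]
mug [([218.0, 176.0], 0.65, 755)]
carton [([246.2, 228.2], 0.92), ([285.2, 218.2], 0.8), ([218.8, 180.7], 0.66)]
carton_center [([240.0, 227.3], 0.97), ([282.6, 222.5], 0.84)]
pot [([366.3, 212.7], 0.83), ([301.8, 261.6], 0.7)]
pocket [([424.0, 224.9], 0.64)]
pot_home [([417.6, 196.5], 0.83)]
organiser [([392.8, 222.0], 0.59)]
```

View pics/s0.png

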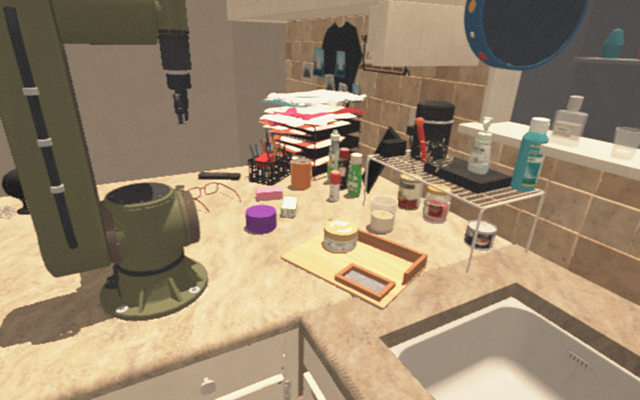

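View pics/t0.png

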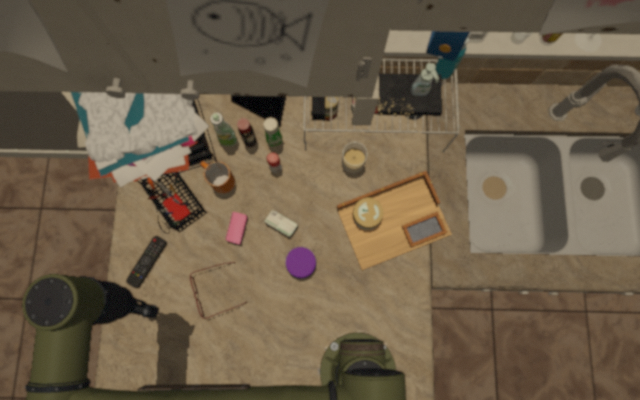

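Scene picture: the white carton with fruits is at (291,208), the pink look-alike at (268,190), the cream pot at (340,235), the purple look-alike at (260,219), and the pocket at (364,286). Top picture: the white carton is at (280,223), pink at (238,226), cream pot at (368,211), purple at (302,260), and the pocket at (424,228).

Candidates for the carton are white (280,223) and pink (238,226), and I choose the white one. For the pot they are cream (368,211) and purple (302,260), and I choose the cream one.

```bash
cat > h.py <<'E'
from bench import arm
import numpy as np,cv2
def ray(info,p):
    E=np.array(info["extrinsics"]);K=np.array(info["mtx"])
    d=np.linalg.solve(K,[p[0],p[1],1.]);d=E[:3,:3].T@np.array([d[0],-d[1],-d[2]])
    return -E[:3,:3].T@E[:3,3],d/np.linalg.norm(d)
def tri(obs):
    A=np.zeros((3,3));b=np.zeros(3)
    for i,p in obs:
        o,d=ray(i,p);M=np.eye(3)-np.outer(d,d);A+=M;b+=M@o
    x=np.linalg.solve(A,b)
    return x,[round(1e3*np.linalg.norm((np.eye(3)-np.outer(ray(i,p)[1],ray(i,p)[1]))@(x-ray(i,p)[0])),1) for i,p in obs]
def onz(i,p,z):
    o,d=ray(i,p);return o+d*(z-o[2])/d[2]
def proj(i,x):
    E=np.array(i["extrinsics"]);c=E[:3,:3]@x+E[:3,3];q=np.array(i["mtx"])@[c[0],-c[1],-c[2]];return q[:2]/q[2]
E
python3 - <<'E'
from h import *
S=arm.camera_info("scene");T=arm.camera_info("top")
for n,a,b in[("cc",(287.4,202.8),(282.6,222.5)),("carton",(297.8,207.3),(285.2,218.2)),("pot",(341.5,241.2),(366.3,212.7)),("pocket",(364.1,286),(424,224.9)),("home",(398.2,266.5),(417.6,196.5)),("org",(353.3,262.4),(392.8,222)),("rollon",(336,184),(275,162)),("candle",(382,213),(351,157)),("mug",(302,172),(218,176)),("purple",(262.3,228.4),(301.8,261.6))]:
    x,r=tri([(S,a),(T,b)]);print(n,x.round(3),r)
im=cv2.imread("pics/t0.png");print("corners z=.04",[onz(T,p,.04).round(3).tolist() for p in[(339,207),(433,175)]])
i=arm.camera_info("wrist");print(np.round(i["mtx"],1).tolist(),np.round(i["extrinsics"],3).tolist(),arm.read_state()["ee_pos"])
E
```

```text
cc [0.425 0.232 0.031] [np.float64(3.9), np.float64(3.9)]
carton [0.449 0.224 0.013] [np.float64(4.0), np.float64(4.0)]
pot [ 0.467 -0.026  0.013] [np.float64(0.2), np.float64(0.2)]
pocket [ 0.429 -0.203 -0.002] [np.float64(7.2), np.float64(7.2)]
home [ 0.525 -0.188  0.012] [np.float64(3.2), np.float64(3.2)]
org [ 0.446 -0.111  0.   ] [np.float64(4.0), np.float64(4.0)]
rollon [0.614 0.259 0.056] [np.float64(1.5), np.float64(1.5)]
candle [0.638 0.024 0.042] [np.float64(0.1), np.float64(0.1)]
mug [0.567 0.433 0.052] [np.float64(1.5), np.float64(1.5)]
purple [ 0.313  0.171 -0.008] [np.float64(1.3), np.float64(1.3)]
corners z=.04 [[0.478, 0.06, 0.04], [0.585, -0.23, 0.04]]
[[335.9, 0.0, 317.8], [0.0, 335.9, 199.8], [0.0, 0.0, 1.0]] [[-0.303, -0.953, 0.001, 0.599], [0.918, -0.293, -0.266, 0.034], [0.254, -0.08, 0.964, -0.38], [0.0, 0.0, 0.0, 1.0]] [0.18235401 0.57160649 0.23125254]
```

```bash
python3 -m creep '[[1,0.67,0.5,0,0,0,0],[1,0.67,0.5,0,0,0,0],[1,0.67,0.5,0,0,0,0],[1,0.67,0.5,0,0,0,0],[1,0.67,0.5,0,0,0,0],[1,0.67,0.5,0,0,0,0],[1,0.67,0.5,0,0,0,0],[1,0.67,0.5,0,0,0,0],[1,0.67,0.5,0,0,0,0],[1,0.5,0.4,0,0,0,0],[1,0,0,0,0,0,0],[1,0,0,0,0,0,0]]' && python3 -m creep '[[1,0,0,0,0,0,1],[1,0,0,0,0,0,1],[1,0,0,0,0,0,1],[1,0,0,0,0,0,1],[1,0,0,0,0,0,1],[1,0,0,0,0,0,1],[1,0,0,0,0,0,1],[1,0,0,0,0,0,1],[1,0,0,0,0,0,1],[1,0,0,0,0,0,1],[1,0,0,0,0,0,1],[1,0,0,0,0,0,1]]' && python3 -m creep '[[1,0,0,0,0,0,1],[1,0,0,0,0,0,1],[1,0,0,0,0,0,1],[1,0,0,0,0,0,1],[1,0,0,0,0,0,1],[1,0,0,0,0,0,0],[1,0,0,0,0,0,0],[1,0,0,0,0,0,0]]'
cat > look.py <<'E'
import sys
from h import *
import pickle
i=arm.camera_info("wrist");s=arm.read_state();im=arm.read_camera("wrist")
cv2.imwrite(f"pics/{sys.argv[1]}.png",im);pickle.dump(i,open(f"pics/{sys.argv[1]}.pkl","wb"))
print(s["clock"],np.round(s["ee_pos"],4),np.round(s["joints"],2),np.round(s["tool_rot"],3).tolist())
for t in sys.argv[2:]:
    print(t,[(np.round(r["position"],1).tolist(),round(r["conf"],2)) for r in arm.spot_point(t,"wrist")])
    for r in arm.regions_of(t,"wrist"):
        c=cv2.findContours(r["pixels"].astype(np.uint8),0,2)[0];c=max(c,key=cv2.contourArea)
        print(" reg",round(r["conf"],2),np.round(cv2.boxPoints(cv2.minAreaRect(c)),1).tolist())
E
python3 look.py w1 carton carton_center
```

```text
clock: 2.5
ee_pos: [0.4192, 0.2385, 0.2314]
tool_rot: [[0.952, -0.306, 0.0], [-0.306, -0.952, 0.0], [0.0, -0.0, -1.0]]
force: [-0.3, -0.0, -0.4]
grip_width: 0.0854
finger_force: 0.0
clock: 3.7
ee_pos: [0.4183, 0.2401, 0.2312]
tool_rot: [[0.003, -1.0, -0.0], [-1.0, -0.003, 0.0], [-0.0, 0.0, -1.0]]
force: [0.8, 0.7, -0.4]
grip_width: 0.0854
finger_force: 0.0
clock: 4.5
ee_pos: [0.4187, 0.2394, 0.2313]
tool_rot: [[-0.493, -0.87, -0.0], [-0.87, 0.493, -0.0], [0.0, -0.0, -1.0]]
force: [0.9, -0.6, -0.6]
grip_width: 0.0852
finger_force: 0.0
4.5 [0.4187 0.2394 0.2313] [ 0.94 -0.28 -0.21  0.   -1.64 -1.45] [[-0.493, -0.87, -0.0], [-0.87, 0.493, -0.0], [0.0, -0.0, -1.0]]
carton [([372.1, 251.6], 0.97), ([287.3, 174.8], 0.75)]
 reg 0.86 [[285.6000061035156, 131.10000610351562], [330.70001220703125, 130.3000030517578], [332.20001220703125, 219.89999389648438], [287.1000061035156, 220.6999969482422]]
 reg 0.71 [[333.5, 256.20001220703125], [414.20001220703125, 232.89999389648438], [427.8999938964844, 280.3999938964844], [347.29998779296875, 303.70001220703125]]
carton_center [([311.9, 177.8], 0.94), ([380.5, 269.0], 0.59)]
 reg 0.96 [[334.70001220703125, 256.3999938964844], [413.79998779296875, 233.8000030517578], [427.20001220703125, 280.70001220703125], [348.1000061035156, 303.29998779296875]]
 reg 0.78 [[286.0, 131.0], [332.0, 131.0], [332.0, 220.0], [286.0, 220.0]]
```

View pics/w1.png

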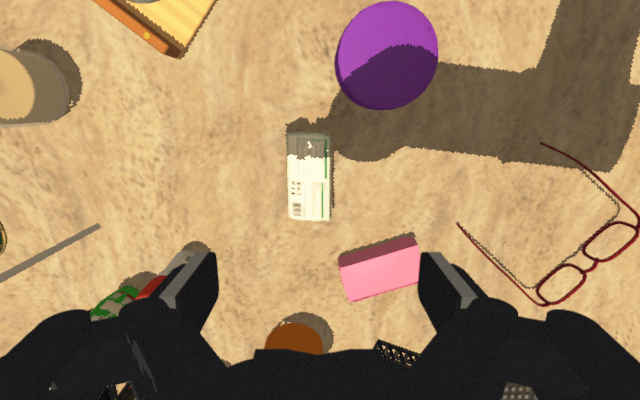

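The close view shows the white carton centred at (309,175), almost aligned with the tool. The pink look-alike is at (380,268), so the choice holds.

Run:
```python
from h import *
import pickle
i=pickle.load(open("pics/w1.pkl","rb"));s=arm.read_state();R=np.array(s["tool_rot"]);p=np.array(s["ee_pos"])
T=arm.camera_info("top");S=arm.camera_info("scene")
x,r=tri([(i,(309,175.5)),(T,(282,222.7)),(S,(289.5,206))]);print(x.round(4),r)
for q in[(285.6,131),(331,130.5),(332,220),(287,220.5),(311.9,177.8)]:
  P=onz(i,q,.036);print(P.round(4),((P-p)@R*20).round(3))
```

```text
[0.4295 0.2354 0.0174] [np.float64(1.4), np.float64(1.5), np.float64(0.5)]
[0.4251 0.1836 0.036 ] [ 0.9   -0.655  3.906]
[0.3858 0.2053 0.036 ] [0.912 0.243 3.906]
[0.43   0.2875 0.036 ] [-0.954  0.289  3.905]
[0.4719 0.2645 0.036 ] [-0.968 -0.667  3.905]
[0.4259 0.2374 0.036 ] [-0.042 -0.136  3.905]
```

```bash
python3 -m creep '[[1,0,-0.2,0.3,0,0,0],[1,0,0,0.5,0,0,0],[1,0,0,0.5,0,0,0],[1,0,0,0.5,0,0,0],[1,0,0,0.2,0,0,0],[1,0,0,0,0,0,0],[1,0,0,0,0,0,0]]' && python3 look.py w2 carton carton_center
```

```text
clock: 5.45
ee_pos: [0.4282, 0.234, 0.1322]
tool_rot: [[-0.495, -0.869, 0.001], [-0.869, 0.495, 0.0], [-0.001, -0.001, -1.0]]
force: [-0.4, -0.4, 0.4]
grip_width: 0.0851
finger_force: 0.0
5.45 [0.4282 0.234  0.1322] [ 0.92 -0.26 -0.37  0.   -1.46 -1.43] [[-0.495, -0.869, 0.001], [-0.869, 0.495, 0.0], [-0.001, -0.001, -1.0]]
carton [([288.3, 194.9], 0.63)]
 reg 0.76 [[288.0, 140.0], [352.0, 140.0], [352.0, 261.0], [288.0, 261.0]]
 reg 0.72 [[352.79998779296875, 302.8999938964844], [422.20001220703125, 284.0], [439.70001220703125, 348.20001220703125], [370.29998779296875, 367.1000061035156]]
carton_center [([320.5, 200.7], 0.76), ([415.1, 320.7], 0.66)]
 reg 0.58 [[288.0, 140.0], [353.0, 140.0], [353.0, 262.0], [288.0, 262.0]]
 reg 0.57 [[352.5, 304.20001220703125], [419.79998779296875, 284.29998779296875], [438.5, 347.70001220703125], [371.20001220703125, 367.6000061035156]]
```

View pics/w2.png

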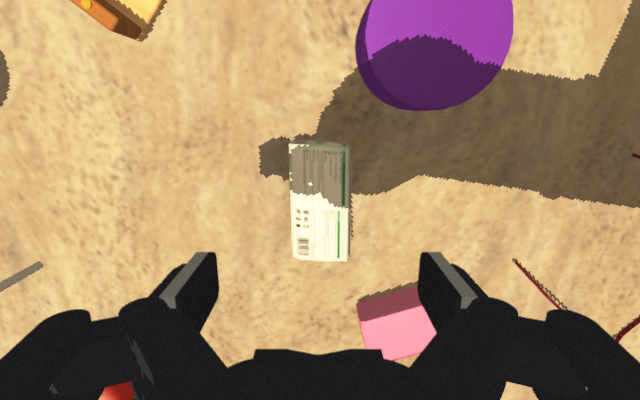

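The white carton spans (289..351, 142..262), square to the tool. The pink carton at (398,322) comes close to the right finger, so I'll check the clearance.

Run:
```python
from h import *
import pickle
i=pickle.load(open("pics/w1.pkl","rb"));j=pickle.load(open("pics/w2.pkl","rb"));s=arm.read_state();R=np.array(s["tool_rot"]);p=np.array(s["ee_pos"])
for a,b in[((285.6,131),(288.5,141)),((331,130.5),(351,141)),((332,220),(350,261.5)),((287,220.5),(291,261.5)),((311.9,177.8),(320.5,200.7)),((333.5,256.2),(353,303.5)),((414,233.3),(421,284))]:
  P,r=tri([(i,a),(j,b)]);Q=onz(j,b,.036);print(P.round(4),r,((Q-p)@R*1000).round(1))
```

```text
[0.4234 0.1835 0.0493] [np.float64(0.1), np.float64(0.1)] [ 45.3 -22.2  96.2]
[0.3862 0.2056 0.0363] [np.float64(0.5), np.float64(0.5)] [45.3 21.8 96.2]
[0.4306 0.2876 0.0355] [np.float64(0.6), np.float64(0.6)] [-47.5  23.5  96.4]
[0.4718 0.265  0.0347] [np.float64(0.4), np.float64(0.4)] [-47.5 -22.4  96.4]
[ 0.4327  0.2458 -0.0145] [np.float64(0.9), np.float64(0.9)] [ 1.6  0.4 96.3]
[0.4519 0.3341 0.0148] [np.float64(0.8), np.float64(0.8)] [-84.5  26.9  96.4]
[0.3767 0.3305 0.05  ] [np.float64(16.1), np.float64(16.1)] [-66.9  80.3  96.4]
```

```bash
python3 -m creep '[[1,0,0,0.5,0,0,0],[1,0,0,0.5,0,0,0],[1,0,0,0.5,0,0,0],[1,0,0,0.4,0,0,0],[1,0,0,0.2,0,0,0],[1,0,0,0.2,0,0,0],[1,0,0,0,0,0,0],[1,0,0,0,0,0,0]]' 35 && python3 -m creep '[[0.5,0,0,0,0,0,0],[0.3,0,0,0,0,0,0],[0.3,0,0,0,0,0,0],[0.3,0,0,0,0,0,0],[0.3,0,0,0,0,0,0],[0.3,0,0,0,0,0,0],[0.3,0,0,0,0,0,0],[0.3,0,0,0,0,0,0]]' 35
```

```text
clock: 6.5
ee_pos: [0.4281, 0.2343, 0.0172]
tool_rot: [[-0.495, -0.869, 0.001], [-0.869, 0.495, 0.0], [-0.001, -0.001, -1.0]]
force: [-0.3, -0.8, -0.4]
grip_width: 0.0855
finger_force: 0.0
clock: 7.3
ee_pos: [0.4279, 0.2343, 0.017]
tool_rot: [[-0.495, -0.869, 0.001], [-0.869, 0.495, 0.001], [-0.001, -0.001, -1.0]]
force: [-2.0, 1.0, 4.9]
grip_width: 0.0432
finger_force: 37.8
```

```bash
python3 -m creep '[[0.3,0,0,-0.2,0,0,0],[0.3,0,0,-0.4,0,0,0],[0.3,0,0,-0.4,0,0,-1],[0.3,0,0,-0.4,0,0,-1],[0.3,0,0,-0.4,0,0,-1],[0.3,0,0,-0.4,0,0,-1],[0.3,0,0,-0.4,0,0,-1],[0.3,0,0,-0.4,0,0,-1],[0.3,0,0,0,0,0,-1],[0.3,0,0,0,0,0,-1],[0.3,0,0,0,0,0,-0.3],[0.3,0,0,0,0,0,0]]' && python3 -m creep '[[0.3,0.4,0.15,0,0,0,0],[0.3,0.8,0.3,0,0,0,0],[0.3,0.8,0.3,0,0,0,0],[0.3,0.8,0.3,0,0,0,0],[0.3,0.8,0.3,0,0,0,0],[0.3,0.8,0.3,0,0,0,0],[0.3,0.8,0.3,0,0,0,0],[0.3,0.8,0.3,0,0,0,0],[0.3,0.8,0.3,0,0,0,0],[0.3,0.8,0.3,0,0,0,0],[0.3,0.3,0.15,0,0,0,0],[0.3,0,0,0,0,0,0]]' && python3 look.py w3 pocket pot_home pot carton carton_center
```

```text
clock: 8.5
ee_pos: [0.4273, 0.2338, 0.1659]
tool_rot: [[0.344, -0.939, -0.001], [-0.939, -0.344, -0.001], [0.0, 0.001, -1.0]]
force: [-1.0, 0.6, -1.6]
grip_width: 0.0431
finger_force: 37.1
clock: 9.7
ee_pos: [0.4212, -0.1909, 0.166]
tool_rot: [[0.339, -0.941, -0.001], [-0.941, -0.339, -0.0], [-0.0, 0.001, -1.0]]
force: [-0.2, 0.3, -1.8]
grip_width: 0.0434
finger_force: 37.1
9.7 [ 0.4212 -0.1909  0.166 ] [ 0.01 -0.34 -0.37  0.   -1.54  0.33] [[0.339, -0.941, -0.001], [-0.941, -0.339, -0.0], [-0.0, 0.001, -1.0]]
pocket [([322.5, 170.4], 0.77)]
 reg 0.74 [[102.69999694824219, 94.30000305175781], [368.70001220703125, 80.30000305175781], [379.6000061035156, 287.70001220703125], [113.5999984741211, 301.70001220703125]]
pot_home []
 reg 0.82 [[102.80000305175781, 94.4000015258789], [368.6000061035156, 79.9000015258789], [379.8999938964844, 286.29998779296875], [114.0, 300.79998779296875]]
pot []
 reg 0.98 [[175.39999389648438, 389.1000061035156], [177.3000030517578, 357.79998779296875], [198.60000610351562, 359.1000061035156], [196.60000610351562, 390.5]]
carton [([272.8, 262.8], 0.82)]
 reg 0.94 [[261.0, 162.0], [379.0, 162.0], [379.0, 353.0], [261.0, 353.0]]
carton_center [([320.0, 266.3], 0.69)]
 reg 0.79 [[261.0, 163.0], [379.0, 163.0], [379.0, 353.0], [261.0, 353.0]]
```

View pics/w3.png

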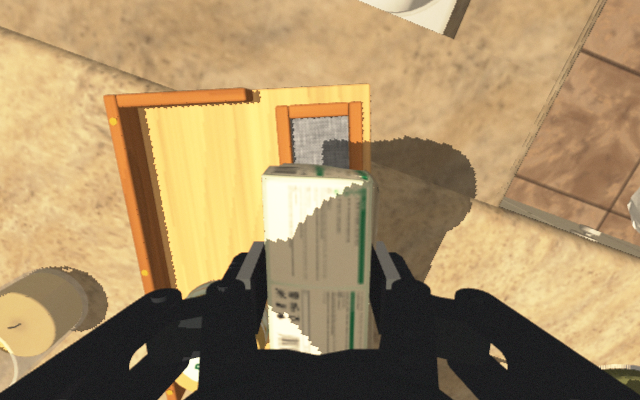

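The picture shows the carton well held between the fingers. The far end of the pocket is at (276..361, 102..165), the fence and stop corner at (104,97), and the board corner at (370,84). I'll crop in for exact corner pixels.

Run:
```python
import cv2
im=cv2.imread("pics/w3.png");c=im[75:175,235:385];cv2.imwrite("pics/c3.png",cv2.resize(c,None,fx=5,fy=5,interpolation=cv2.INTER_CUBIC))
```

```text
(no output)
```

View pics/c3.png

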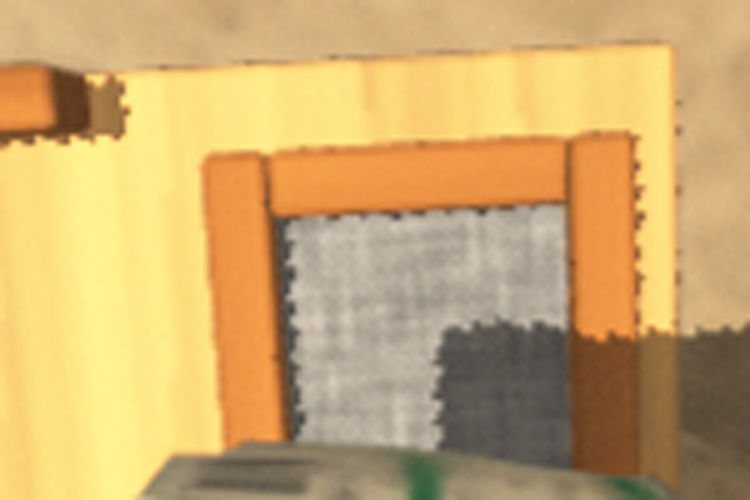

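The crop shows, in full-image pixels, the pocket rim's outer corners at (275.8,106) and (361.8,101.6), its inner corners at (289,118) and (348.4,115.6), and the board corner at (369.4,83.6).

Run:
```python
from h import *
import pickle
from scipy.optimize import least_squares
i=pickle.load(open("pics/w3.pkl","rb"));s=arm.read_state();R=np.array(s["tool_rot"]);p=np.array(s["ee_pos"])
O=np.array([[-105,-150,8],[-24,-135.5,22],[-96,-135.5,22],[-35,-124.5,22],[-85,-124.5,22],[-5,-150,40],[105,-150,40]])/1e3
I=np.array([[369.4,83.6],[275.8,106],[361.8,101.6],[289,118],[348.4,115.6],[245.4,88],[104.5,97]])
def W(q,o):
  c,s_=np.cos(q[2]),np.sin(q[2]);return np.array([q[0]+c*o[0]-s_*o[1],q[1]+s_*o[0]+c*o[1],q[3]+o[2]])
f=lambda q:np.concatenate([proj(i,W(q,o))-m for o,m in zip(O,I)])
r=least_squares(f,[.446,-.11,.35,0],loss="soft_l1");q=r.x;print(q.round(4),np.rad2deg(q[2]),r.fun.reshape(-1,2).round(1).tolist())
r0=least_squares(lambda a:f([*a,0]),q[:3],loss="soft_l1");print(r0.x.round(4),np.rad2deg(r0.x[2]))
q=[*r0.x,0];np.save("org.npy",q)
for n,o in(("pocket",[-60,-75,8]),("home",[49.7,-94.7,8])):
  P=W(q,np.array(o)/1e3);print(n,P.round(4),((P-p)@R*1000).round(1))
print("tool x yaw",np.rad2deg(np.arctan2(R[1,0],R[0,0])))
for c in[(262.5,178),(371,180)]:print(((onz(i,c,p[2]+.019)-p)@R*1000).round(1))
for t in("scene","top"):
  k=arm.camera_info(t);print(t,[proj(k,W(q,np.array(o)/1e3)).round(1).tolist() for o in([-60,-75,8],[49.7,-94.7,8],[105,150,40],[105,-150,40])])
```

```text
[ 0.4471 -0.1099  0.4032 -0.0034] 23.10188924060301 [[0.1, -0.4], [-0.8, 0.3], [-0.4, -0.4], [0.2, 1.1], [0.2, -0.0], [0.5, 0.1], [0.0, -0.4]]
[ 0.4468 -0.1099  0.4039] 23.139211015863918
pocket [ 0.4211 -0.2025  0.008 ] [ 13.    6.4 158.4]
home [ 0.5297 -0.1775  0.008 ] [  26.9 -104.1  158.4]
tool x yaw -69.84354798217709
[ 45.2 -18.4 -19. ]
[ 44.2  22.3 -19. ]
scene [[364.6, 282.4], [395.4, 265.3], [330.1, 217.0], [428.0, 253.1]]
top [[423.4, 228.9], [414.5, 194.4], [336.0, 204.9], [425.4, 169.5]]
```

Run:
```python
from h import *
q=np.load("org.npy");c,s=np.cos(q[2]),np.sin(q[2])
W=lambda o:np.array([q[0]+c*o[0]-s*o[1],q[1]+s*o[0]+c*o[1],o[2]])
out=[]
for f,t,(x0,y0) in(("t0","top",(325,150)),("s0","scene",(275,205))):
  k=arm.camera_info(t);im=cv2.imread(f"pics/{f}.png")[y0:y0+130,x0:x0+180];im=cv2.resize(im,None,fx=4,fy=4)[:290*2][:560]
  for L in([(-105,-150,8),(-105,150,8),(105,150,8),(105,-150,8)],[(95,-150,40),(95,150,40),(105,150,40),(105,-150,40)],[(-35,-124.5,22),(-35,-25.5,22),(-85,-25.5,22),(-85,-124.5,22)]):
    cv2.polylines(im,[np.int32([(proj(k,W(np.array(o)/1e3))-[x0,y0])*4+2 for o in L])],True,(255,0,0),1)
  out.append(cv2.resize(im,(520,375)))
cv2.imwrite("pics/ov.png",cv2.resize(np.vstack(out),(416,600)))
```

```text
(no output)
```

View pics/ov.png

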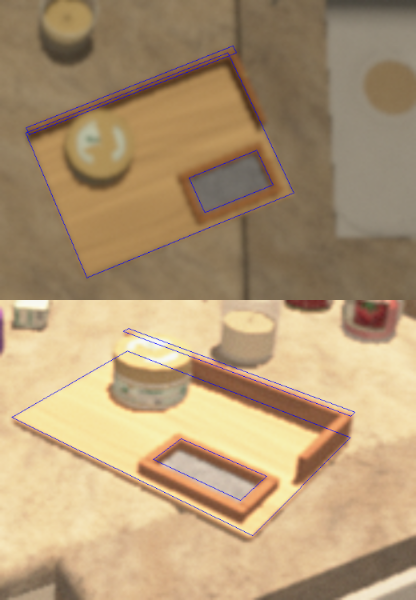

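The overlay fits in both fixed views, so the organiser pose is good (yaw 23.1°). Next I align and go partway down.

```bash
python3 -m creep '[[0.3,0.28,0.11,0,0,0,0],[0.3,0,0,0.3,0,0,-0.5],[0.3,0,0,0.4,0,0,0],[0.3,0,0,0.4,0,0,0],[0.3,0,0,0.4,0,0,0],[0.3,0,0,0.3,0,0,0],[0.3,0,0,0,0,0,0],[0.3,0,0,0,0,0,0]]' && python3 look.py w4
python3 - <<'E'
import cv2
im=cv2.imread("pics/w4.png");cv2.imwrite("pics/c4.png",cv2.resize(im[50:250,190:450],None,fx=3,fy=3,interpolation=cv2.INTER_CUBIC)[:600,:800])
E
```

```text
clock: 11.05
ee_pos: [0.4224, -0.2037, 0.077]
tool_rot: [[0.393, -0.92, 0.0], [-0.92, -0.393, -0.001], [0.001, 0.0, -1.0]]
force: [0.3, 0.5, -0.5]
grip_width: 0.0433
finger_force: 37.0
11.05 [ 0.4224 -0.2037  0.077 ] [-0.02 -0.29 -0.5   0.   -1.36  0.42] [[0.393, -0.92, 0.0], [-0.92, -0.393, -0.001], [0.001, 0.0, -1.0]]
```

View pics/c4.png

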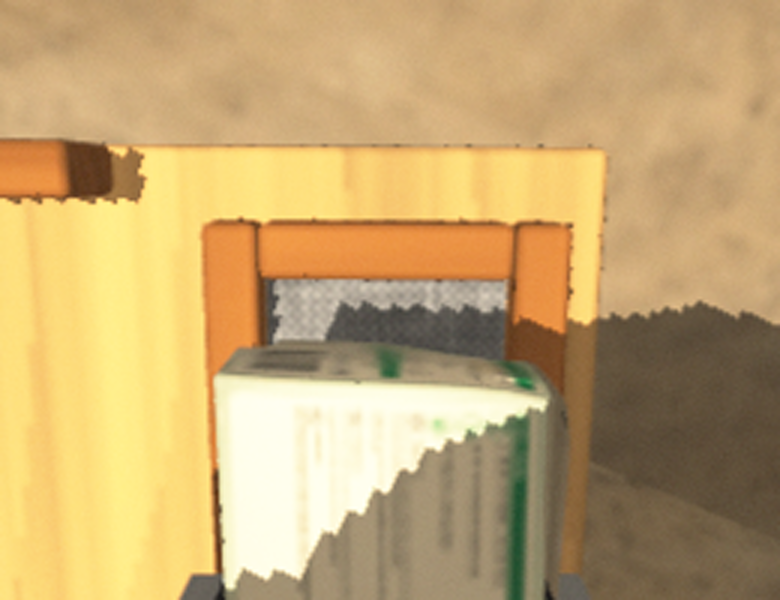

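The rim's far inner edge is at row 142.3, columns 276..360, now level with the tool. The carton is centred at about column 318.5 and its far top edge is at row 176.

Run:
```python
from h import *
import pickle
i=pickle.load(open("pics/w4.pkl","rb"));s=arm.read_state();R=np.array(s["tool_rot"]);p=np.array(s["ee_pos"])
for c,z in[((276,142.3),.022),((360,142.3),.022),((257.7,124.7),.022),((380.3,124.7),.022),((392,100),.008),((261.7,175.5),p[2]+.019),((373,178),p[2]+.019)]:
  print(c,((onz(i,c,z)-p)@R*1000).round(1))
q=np.load("org.npy");c,s_=np.cos(q[2]),np.sin(q[2]);P=np.array([q[0]-c*.06+s_*.075,q[1]-s_*.06-c*.075,.008]);print(((P-p)@R*1e3).round(1))
print(np.rad2deg(np.arctan2(R[1,0],R[0,0]))+90,np.rad2deg(q[2]))
```

```text
(276, 142.3) [ 48.6 -24.1  55.6]
(360, 142.3) [48.6 24.9 55.6]
(257.7, 124.7) [ 58.6 -34.4  55.6]
(380.3, 124.7) [58.7 36.3 55.6]
(392, 100) [72.6 45.2 69.6]
(261.7, 175.5) [ 43.7 -20.8 -18.9]
(373, 178) [ 42.8  20.8 -19. ]
[-1.9  1.1 69.5]
23.120588289481347 23.139211015863918
```

```bash
python3 -m creep '[[0.3,0.025,0.012,0.2,0,0,0],[0.3,0,0,0.25,0,0,0],[0.3,0,0,0.25,0,0,0],[0.3,0,0,0,0,0,0]]' && python3 -m creep '[[0.3,0,0,0.06,0,0,0],[0.3,0,0,0.06,0,0,0],[0.3,0,0,0.06,0,0,0],[0.3,0,0,0,0,0,0]]'
```

```text
clock: 11.5
ee_pos: [0.4205, -0.2046, 0.0385]
tool_rot: [[0.392, -0.92, -0.004], [-0.92, -0.392, 0.001], [-0.003, 0.004, -1.0]]
force: [0.3, -0.3, -2.7]
grip_width: 0.0432
finger_force: 37.0
clock: 11.9
ee_pos: [0.422, -0.2049, 0.032]
tool_rot: [[0.392, -0.92, -0.0], [-0.92, -0.392, 0.0], [-0.0, 0.0, -1.0]]
force: [0.5, 0.0, -0.5]
grip_width: 0.0433
finger_force: 37.0
```

```bash
python3 -m creep '[[0.3,0,0,0.04,0,0,0],[0.3,0,0,0.04,0,0,0],[0.3,0,0,0.03,0,0,0],[0.3,0,0,0.02,0,0,0],[0.3,0,0,0,0,0,0],[0.3,0,0,0,0,0,0]]'
```

```text
clock: 12.5
ee_pos: [0.4222, -0.2049, 0.0259]
tool_rot: [[0.393, -0.92, 0.0], [-0.92, -0.393, -0.0], [0.0, 0.0, -1.0]]
force: [0.2, 0.6, -1.8]
grip_width: 0.0432
finger_force: 37.0
```

```bash
python3 -m creep '[[0.3,0,0,0.02,0,0,0],[0.3,0,0,0.015,0,0,0],[0.3,0,0,0,0,0,0],[0.3,0,0,0,0,0,0]]'
```

```text
clock: 12.9
ee_pos: [0.4224, -0.205, 0.025]
tool_rot: [[0.393, -0.92, 0.001], [-0.92, -0.393, -0.001], [0.001, -0.0, -1.0]]
force: [-2.1, 2.0, 5.4]
grip_width: 0.0432
finger_force: 37.9
```

The carton is seated: TCP height is 0.025 (0.017 + 0.008), with a 5 N push from below. I release it and lift off.

```bash
python3 -m creep '[[0.6,0,0,0,0,0,0],[0.75,0,0,0,0,0,0],[0.8,0,0,0,0,0,0],[0.8,0,0,0,0,0,0],[0.8,0,0,0,0,0,0],[0.8,0,0,-0.2,0,0,0],[0.8,0,0,-0.4,0,0,0],[0.8,0,0,-0.5,0,0,0],[0.8,0,0,-0.5,0,0,0],[0.8,0,0,-0.5,0,0,0],[0.8,0,0,-0.4,0,0,0],[0.8,0,0,0,0,0,0]]' && python3 look.py w5 pot pot_home
python3 - <<'E'
from h import *
q=np.load("org.npy");c,s=np.cos(q[2]),np.sin(q[2])
for t in("top","scene"):
  arm.read_camera(t);k=arm.camera_info(t)
  print(t,[(np.round(r["position"],1).tolist(),round(r["conf"],2)) for r in arm.spot_point("pot",t)])
E
```

```text
clock: 14.1
ee_pos: [0.4236, -0.2055, 0.1535]
tool_rot: [[0.392, -0.92, 0.006], [-0.92, -0.392, -0.002], [0.004, -0.005, -1.0]]
force: [-0.2, 0.5, 0.5]
grip_width: 0.0684
finger_force: 0.0
14.1 [ 0.4236 -0.2055  0.1535] [-0.02 -0.32 -0.38  0.   -1.5   0.42] [[0.392, -0.92, 0.006], [-0.92, -0.392, -0.002], [0.004, -0.005, -1.0]]
pot []
 reg 0.91 [[216.0, 314.0], [242.8000030517578, 300.6000061035156], [267.20001220703125, 349.3999938964844], [240.39999389648438, 362.79998779296875]]
pot_home []
 reg 0.82 [[93.9000015258789, 350.29998779296875], [98.0999984741211, 99.80000305175781], [373.20001220703125, 104.30000305175781], [369.1000061035156, 354.8999938964844]]
top [([302.6, 261.9], 0.69), ([364.3, 210.7], 0.4)]
scene [([339.4, 241.0], 0.9), ([261.2, 225.8], 0.79), ([359.9, 285.2], 0.23)]
```

View pics/w5.png

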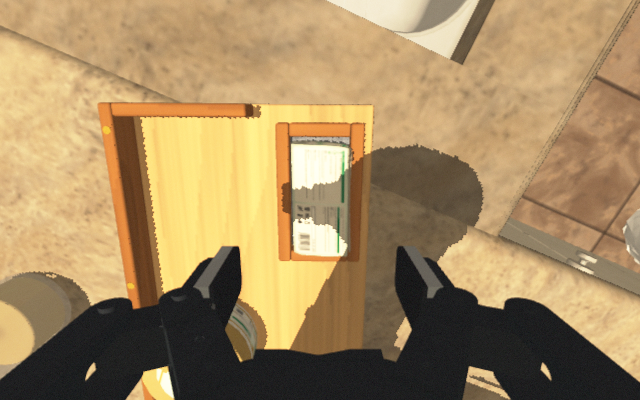

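The carton lies square inside the pocket frame at (290..350, 137..257). Next I move behind the pot and set the fingers part open, so they straddle it and keep it centred.

```bash
python3 -m creep '[[0.47,-0.4,-0.2,0,0,0,0],[0.47,-0.8,-0.4,0,0,0,0],[0.47,-0.8,-0.4,0,0,0,0],[0.47,-0.8,-0.4,0,0,0,0],[0.47,-0.8,-0.4,0,0,0,0],[0.47,-0.6,-0.3,0,0,0,0],[0.47,-0.4,-0.1,0,0,0,0],[0.47,0,0,0,0,0,0],[0.47,0,0,0,0,0,0],[0.47,0,0,0,0,0,0]]' && python3 look.py w6 pot
```

```text
clock: 15.55
ee_pos: [0.4331, 0.0491, 0.149]
tool_rot: [[0.392, -0.92, -0.0], [-0.92, -0.392, -0.0], [0.0, 0.0, -1.0]]
force: [0.0, -0.6, 0.0]
grip_width: 0.0399
finger_force: 0.0
15.55 [0.4331 0.0491 0.149 ] [ 0.58 -0.42 -0.46  0.   -1.53 -0.18] [[0.392, -0.92, -0.0], [-0.92, -0.392, -0.0], [0.0, 0.0, -1.0]]
pot [([321.2, 90.1], 0.69)]
 reg 0.96 [[335.70001220703125, 308.8999938964844], [375.1000061035156, 307.6000061035156], [376.5, 348.8999938964844], [337.0, 350.20001220703125]]
 reg 0.56 [[253.0, 12.0], [389.0, 12.0], [389.0, 154.0], [253.0, 154.0]]
```

View pics/w6.png

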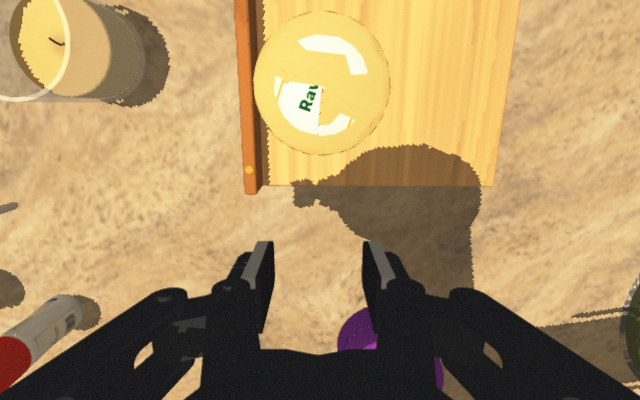

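The pot lid is centred at (321,83), with the fence's top strip on the left (columns 238..257, end at row 192). The purple pot sits below the gripper at (360,330), off the path.

Run:
```python
from h import *
import pickle
i=pickle.load(open("pics/w6.pkl","rb"));s=arm.read_state();R=np.array(s["tool_rot"]);p=np.array(s["ee_pos"])
q=np.load("org.npy");c,s_=np.cos(q[2]),np.sin(q[2]);Q=np.array([[c,-s_],[s_,c]])
L=lambda P:((Q.T@(P[:2]-q[:2]))*1e3).round(1)
for n,a,z in[("lidL",(253,83),.061),("lidR",(390,83),.061),("lidT",(321,11),.061),("lidB",(321,154.5),.061),("fence in",(257,20),.04),("fence in",(260,185),.04),("fence out",(236,20),.04),("fence out",(245,193),.04),("purple",(338,340),.05)]:
  P=onz(i,a,z);print(n,L(P),((P-p)@R*1e3).round(1))
print("tcp",L(p))
```

```text
lidL [92.  67.7] [ 83.7 -42.4  88.1]
lidR [ 2.8 67.8] [83.8 46.9 88.1]
lidT [47.8 25.7] [125.8   1.8  88.1]
lidB [ 47.7 114.4] [37.1  2.1 88.1]
fence in [91.  25.9] [125.5 -41.5 109.1]
fence in [ 94.3 140.6] [ 10.8 -44.5 109.1]
fence out [105.3  25.9] [125.5 -55.7 109.1]
fence out [106.2 146.9] [  4.4 -56.4 109.1]
purple [ 32.9 272.5] [-121.    17.2   99. ]
tcp [ 49.9 151.5]
```

```bash
python3 -m creep '[[0.47,0,0,0.4,0,0,0],[0.47,0,0,0.5,0,0,0],[0.47,0,0,0.5,0,0,0],[0.47,0,0,0.5,0,0,0],[0.47,0,0,0.4,0,0,0],[0.47,0,0,0.24,0,0,0],[0.47,0,0,0,0,0,0],[0.47,0,0,0,0,0,0]]' && python3 -m creep '[[0.47,0.1,0,0,0,0,0],[0.47,0.1,0,0,0,0,0],[0.47,0.1,0,0,0,0,0],[0.47,0.08,0,0,0,0,0],[0.47,0.06,0,0,0,0,0],[0.47,0.06,0,0,0,0,0],[0.47,0.06,0,0,0,0,0],[0.47,0.06,0,0,0,0,0],[0.47,0.06,0,0,0,0,0],[0.47,0.06,0,0,0,0,0],[0.47,0,0,0,0,0,0]]'
```

```text
clock: 16.5
ee_pos: [0.4336, 0.0496, 0.023]
tool_rot: [[0.392, -0.92, 0.001], [-0.92, -0.392, -0.0], [0.001, -0.001, -1.0]]
force: [0.4, 0.2, 0.4]
grip_width: 0.0404
finger_force: 0.0
clock: 17.6
ee_pos: [0.4477, 0.0154, 0.022]
tool_rot: [[0.392, -0.92, -0.0], [-0.92, -0.392, -0.0], [0.0, 0.0, -1.0]]
force: [-0.2, -0.8, 0.3]
grip_width: 0.04
finger_force: 0.0
```

```bash
python3 -m creep '[[0.47,0.08,0,0,0,0,0],[0.47,0.08,0,0,0,0,0],[0.47,0.08,0,0,0,0,0],[0.47,0.08,0,0,0,0,0],[0.47,0.08,0,0,0,0,0],[0.47,0.08,0,0,0,0,0],[0.47,0,0,0,0,0,0]]'
cat > pot.py <<'E'
from h import *
i=arm.camera_info("wrist");s=arm.read_state();R=np.array(s["tool_rot"]);p=np.array(s["ee_pos"]);im=arm.read_camera("wrist")
cv2.imwrite("pics/p%.1f.png"%s["clock"],im)
q=np.load("org.npy");c,s_=np.cos(q[2]),np.sin(q[2]);Q=np.array([[c,-s_],[s_,c]])
L=lambda P:((Q.T@(P[:2]-q[:2]))*1e3).round(1)
print("tcp org",L(p),p[2].round(4),np.rad2deg(np.arctan2(R[1,0],R[0,0]))+90-np.rad2deg(q[2]))
for r in arm.regions_of("pot","wrist"):
  ys,xs=np.nonzero(r["pixels"]);b=np.percentile(xs,[.2,99.8]),np.percentile(ys,[.2,99.8]);print(round(r["conf"],2),b,len(xs))
  m=b[0].mean(),b[1].mean();print(" centre org",L(onz(i,m,.061)),"far",L(onz(i,(m[0],b[1][0]),.061)),"L",L(onz(i,(b[0][0],m[1]),.061)),"R",L(onz(i,(b[0][1],m[1]),.061)))
E
python3 pot.py
```

```text
clock: 18.3
ee_pos: [0.4572, -0.0069, 0.0221]
tool_rot: [[0.392, -0.92, -0.0], [-0.92, -0.392, -0.001], [0.001, 0.0, -1.0]]
force: [0.1, 0.1, -0.0]
grip_width: 0.0401
finger_force: 0.0
tcp org [50.  90.6] 0.0221 -0.07049341635645234
0.66 (array([177., 459.]), array([  2., 284.])) 65390
 centre org [50.  32.7] far [50.  -5.9] L [93.3 32.7] R [ 6.7 32.8]
```

The pot follows: its centre is at organiser (50, 39), against the fence. About 134 mm is left.

```bash
python3 -m creep '[[0.47,0.06,0,0,0,0,0],[0.47,0.12,0,0,0,0,0],[0.47,0.12,0,0,0,0,0],[0.47,0.12,0,0,0,0,0],[0.47,0.12,0,0,0,0,0],[0.47,0.12,0,0,0,0,0],[0.47,0.12,0,0,0,0,0],[0.47,0.12,0,0,0,0,0],[0.47,0.12,0,0,0,0,0],[0.47,0.12,0,0,0,0,0],[0.47,0.06,0,0,0,0,0],[0.47,0,0,0,0,0,0]]' && python3 pot.py &&  python3 -m creep '[[0.47,0.06,0,0,0,0,0],[0.47,0.12,0,0,0,0,0],[0.47,0.12,0,0,0,0,0],[0.47,0.12,0,0,0,0,0],[0.47,0.12,0,0,0,0,0],[0.47,0.12,0,0,0,0,0],[0.47,0.12,0,0,0,0,0],[0.47,0.12,0,0,0,0,0],[0.47,0.12,0,0,0,0,0],[0.47,0.1,0,0,0,0,0],[0.47,0.06,0,0,0,0,0],[0.47,0,0,0,0,0,0]]' && python3 pot.py
```

```text
clock: 19.6
ee_pos: [0.4806, -0.062, 0.022]
tool_rot: [[0.392, -0.92, -0.0], [-0.92, -0.392, -0.001], [0.0, 0.0, -1.0]]
force: [1.0, 0.4, 0.0]
grip_width: 0.0403
finger_force: 0.0
tcp org [49.9 30.7] 0.022 -0.06608139792552592
0.78 (array([177., 458.]), array([  2., 283.])) 65307
 centre org [ 50.1 -27.3] far [ 50.1 -65.9] L [ 93.2 -27.4] R [  7.  -27.3]
0.39 (array([520., 639.]), array([  0., 132.])) 14626
 centre org [-25.9 -49.3] far [-22.4 -66.3] L [ -8.6 -49.3] R [-43.1 -49.2]
clock: 20.9
ee_pos: [0.5038, -0.1163, 0.0221]
tool_rot: [[0.392, -0.92, 0.0], [-0.92, -0.392, -0.0], [0.0, 0.0, -1.0]]
force: [0.1, -0.7, 0.3]
grip_width: 0.0405
finger_force: 0.0
tcp org [ 50.  -28.2] 0.0221 -0.058525846349166244
0.8 (array([177., 458.]), array([  2., 283.])) 65041
 centre org [ 50.1 -86.3] far [  50.1 -124.8] L [ 93.3 -86.3] R [  7.  -86.3]
```

```bash
python3 -m creep '[[0.47,0.06,0,0,0,0,0],[0.47,0.06,0,0,0,0,0],[0.47,0.06,0,0,0,0,0],[0.47,0.04,0,0,0,0,0],[0.47,0.02,0,0,0,0,0],[0.47,0,0,0,0,0,0],[0.47,0,0,0,0,0,0]]' && python3 -m creep '[[0.47,0.02,0,0,0,0,0],[0.47,0.02,0,0,0,0,0],[0.47,0,0,0,0,0,0],[0.47,0,0,0,0,0,0]]'
```

```text
clock: 21.7
ee_pos: [0.5085, -0.127, 0.0221]
tool_rot: [[0.392, -0.92, 0.0], [-0.92, -0.392, -0.0], [0.0, -0.0, -1.0]]
force: [-0.0, -0.0, -0.6]
grip_width: 0.04
finger_force: 0.1
clock: 22.1
ee_pos: [0.5092, -0.1287, 0.0221]
tool_rot: [[0.392, -0.92, 0.0], [-0.92, -0.392, -0.0], [0.0, -0.0, -1.0]]
force: [0.2, 1.3, 0.3]
grip_width: 0.0398
finger_force: 0.6
```

```bash
python3 -m creep '[[0.47,0.02,0,0,0,0,0],[0.47,0.02,0,0,0,0,0],[0.47,0,0,0,0,0,0],[0.47,0,0,0,0,0,0]]' && python3 pot.py
```

```text
clock: 22.5
ee_pos: [0.51, -0.1304, 0.0221]
tool_rot: [[0.392, -0.92, -0.0], [-0.92, -0.392, 0.0], [-0.0, 0.0, -1.0]]
force: [-0.8, 2.6, 0.4]
grip_width: 0.0403
finger_force: 1.2
tcp org [ 50.  -43.7] 0.0221 -0.0313749351394641
0.9 (array([177., 459.]), array([  3., 284.])) 65179
 centre org [  50.1 -101.5] far [  50.1 -140. ] L [  93.4 -101.5] R [   6.7 -101.5]
0.58 (array([498., 639.]), array([ 81., 309.])) 29226
 centre org [-30.2 -85.1] far [ -23.3 -119.6] L [ -7.6 -85.1] R [-52.8 -85.1]
```

```bash
python3 -m creep '[[0.47,0.02,0,0,0,0,0],[0.47,0.02,0,0,0,0,0],[0.47,0,0,0,0,0,0],[0.47,0,0,0,0,0,0]]'
```

```text
clock: 23.0
ee_pos: [0.5102, -0.1307, 0.022]
tool_rot: [[0.393, -0.92, -0.001], [-0.92, -0.393, 0.003], [-0.003, 0.0, -1.0]]
force: [-5.4, 11.9, 5.3]
grip_width: 0.0404
finger_force: 6.1
```

```bash
python3 -m creep '[[0.47,-0.02,-0.02,0,0,0,0],[0.47,0,-0.02,0,0,0,0],[0.47,0,-0.02,0,0,0,0],[0.47,0,0,0,0,0,0],[0.47,0,0,0,0,0,0]]'
python3 - <<'E'
from h import *
s=arm.read_state();R=np.array(s["tool_rot"]);print((R.T@s["force"]).round(1))
E
```

```text
clock: 23.5
ee_pos: [0.5115, -0.1297, 0.0219]
tool_rot: [[0.392, -0.92, -0.004], [-0.92, -0.392, 0.001], [-0.002, 0.003, -1.0]]
force: [-7.9, 6.6, 6.3]
grip_width: 0.0403
finger_force: 5.4
[-9.2  4.7 -6.3]
```

It now presses on both the fence (about 5 N) and the stop (about 9 N). I back straight off and rise.

```bash
python3 -m creep '[[0.47,-0.05,0.02,0,0,0,0],[0.47,-0.1,0.02,0,0,0,0],[0.47,-0.3,0,0,0,0,0],[0.47,-0.6,0,0,0,0,0],[0.47,-0.6,0,0,0,0,0],[0.47,-0.2,0,-0.4,0,0,0],[0.47,0,0,-0.8,0,0,0],[0.47,0,0,-0.8,0,0,0],[0.47,0,0,-0.8,0,0,0],[0.47,0,0,-0.2,0,0,0],[0.47,0,0,0,0,0,0],[0.47,0,0,0,0,0,0]]' && python3 pot.py && ls -t pics | head -1
```

```text
clock: 24.7
ee_pos: [0.4745, -0.0458, 0.1707]
tool_rot: [[0.392, -0.92, -0.001], [-0.92, -0.392, 0.0], [-0.001, 0.001, -1.0]]
force: [-0.9, 0.3, -0.6]
grip_width: 0.0401
finger_force: 0.0
tcp org [50.7 48.1] 0.1707 -0.039285184302936926
0.72 (array([254., 380.]), array([ 0., 68.])) 6738
 centre org [ 51.1 -68.9] far [ 51.1 -89.7] L [ 94.3 -68.9] R [  7.8 -68.9]
p24.7.png
```

```bash
python3 -m creep '[[0.47,0.4,0,-0.2,0,0,0],[0.47,0.6,0,-0.3,0,0,0],[0.47,0.4,0,-0.2,0,0,0],[0.47,0,0,0,0,0,0],[0.47,0,0,0,0,0,0]]' && python3 pot.py && cp pics/p25.2.png pics/fin.png
```

```text
clock: 25.3
ee_pos: [0.502, -0.1104, 0.2055]
tool_rot: [[0.391, -0.92, -0.002], [-0.92, -0.391, 0.0], [-0.001, 0.002, -1.0]]
force: [-0.4, 0.3, -0.1]
grip_width: 0.04
finger_force: 0.0
tcp org [ 50.6 -22.1] 0.2055 -0.09292953393930858
0.83 (array([264., 370.]), array([ 42., 152.])) 9555
 centre org [ 50.8 -98.6] far [  50.8 -140. ] L [ 94.2 -98.7] R [  7.4 -98.6]cp: cannot stat 'pics/p25.2.png': No such file or directory
```

View pics/p25.3.png

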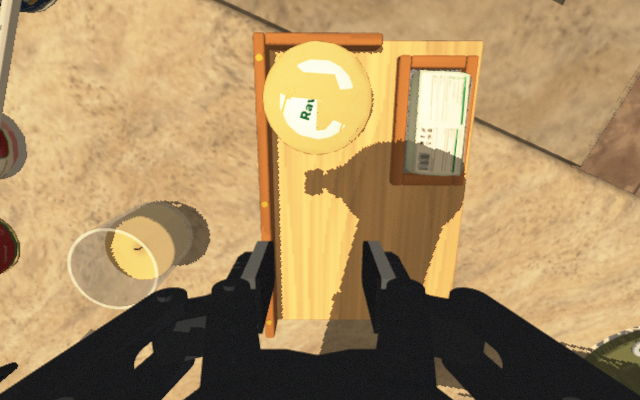

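The final picture shows the pot at (318,97) in the corner of fence and stop, and the carton in its pocket at (440,122). The robot touches nothing, so I hand the job in.

```bash
python3 -c "
from bench import arm
print(arm.finish_job())"
```

```text
the job is handed in; nothing more can be done
None
```

The job is handed in at about 25 s of 67 s: the carton lies flat on the felt in its pocket, the cream pot was slid along the fence until it pressed on both fence and end stop, and I left the roll-on, candle and mug alone; no verdict came back.

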